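# Level the dosing scale's stand and keep the levelling key pressed

### The arm

A 6-joint arm with a two-finger parallel gripper is mounted at the origin on a cart in front of the work surface, level with it; the furniture and walls round the work are solid. World frame = base frame: x ahead of the robot, y to its left, z up, the work surface at z = 0. Lengths are in m, angles in rad, forces in N, time in s.
With the tool pointing down it reaches from about 0.35 to 0.975 m from the base axis. Payload 4.9 kg.
Tool frame: the origin (TCP) lies midway between the tips of the shut fingers; the grasp point (between the pads) lies 19 mm behind it (ctrl.tcp_to_grasp is the distance from the TCP to the grasp point, in m); z points along the fingers, y is the line along which they close (so a half turn about z gives the same grasp; the last joint's range is limited). The gripper opens to 85 mm and grips with 20 to 120 N. Pads are 22 mm wide; open, the fingers measure 114 mm over their backs; the gripper's body (76 mm by 85 mm) begins 54 mm behind the grasp point. The pads swing forward as they close: fully open they stand 13 mm farther back than shut.
Start: joints at [1.101, 0.053, 1.613, -0, 1.476, -0.119], TCP at [0.215, 0.587, 0.199] pointing down, gripper open.
Joint ranges: [-3.01, 3.01], [-1.01, 2.22], [0.06, 2.58], [-1.02, 4.17], [0.09, 2.62], [-3.14, 3.14]. Speed limits (rad/s): [2.57, 2.57, 3.14, 3.14, 3.14, 3.14].

### API

Orientations are given as a rotation vector (axis times angle).
In Python, from station import ctrl gives the robot as it stands.
- The arm moves only by the tool jog_arm, called after "Request:" in YAML: its name, and indented under it one key for each argument. Schema: {"type":"object","properties":{"rows":{"type":"string"},"force":{"type":"number"},"only":{"type":"string"},"quiet":{"type":"boolean"},"lines":{"type":"string"}},"required":["rows"],"additionalProperties":false}. rows is a string of 1 to 20 rows, parted by a bar, with the numbers parted by spaces; each row has 7 numbers: the finger opening in m, then dx, dy, dz in units of 100 mm, then a rotation vector rx, ry, rz in rad; each row is the pose to reach, as a shift and turn from the pose commanded when the call began, along the tool's axes at that moment; what a row does not reach only later rows make up. A row lasts 1/12 s, in which the tool goes at most 0.0417 m and 0.125 rad, less where a joint would pass 70% of its speed; a pose out of reach is approached as far as the arm can. The fingers move at their own pace and stop on an object; force is the grip in N (left out, the last holds). Time passes only in rows, so rows that do not move let the fingers close. The tool returns the time, the measured TCP pose, the force, the opening and the grip force at its end. only (a regular expression) keeps the lines of the reply that match it, lines (a string "A,B") keeps lines A to B, and quiet returns only ok. Input that does not fit is refused with a message, and nothing moves.
- ctrl.get_obs(): the state, without advancing time (a new reading comes with each control period).
- ctrl.get_image(name): name is "scene" or "top" or "wrist"; returns the picture (480x640x3 uint8, red, green, blue); there is no depth.
- ctrl.camera_params(name): a dict with "fx", "fy", "cx", "cy" (pixels), "T" (4x4, takes a point from camera to world coordinates); the wrist camera has in their place "tool_from_camera" (4x4, takes a point from camera to tool coordinates, whose origin is the TCP and whose axes are the flange's). Camera axes: x right, y down, z forward; pixel columns grow to the right and rows downward; lengths in m; the calibration is good to about 2 mm. A picture is of the moment at which its call begins: read the wrist's pose just before it. camera_params takes no time and is no camera call.
- ctrl.finish_job(): hands the job in; it is judged then, once.
The state is a dict: "t": time; "q": joint angles; "dq": joint speeds; "effort": joint torques, N m; "tool_pos": TCP position; "tool_rot": TCP orientation; "contact_force": force on the tool from outside, world axes, zero at the start; "wrist_torque": the same for the moment, N m; "opening": finger opening in m; "grip_force": force on a finger pad.
Only numpy, scipy, OpenCV 4.12 (cv2) and the standard library are available. Lean on these libraries where they do the work, as an engineer would, in place of code of your own. Each camera call takes 0.05 s, during which the arm holds its last target. There are 200 camera calls.

### The job

The white marble stand under the white dosing scale has sunk at the front. Take the T-handled levelling key out of its aluminium holder block, lower it gently, without ramming, into the square socket at the front of the stand, push it at least 1 cm down against the socket's spring-loaded dust plug so that its square shank engages, and turn clockwise until the bubble of the spirit level lies wholly between its two black lines. Finish still gripping the upright key and holding the plug pushed down, with the bubble between the lines, so that I can tighten the lock nut underneath; leave the other things where they are.

Things in the scene. Friction and masses are not known exactly. Their poses are not given: they have to be found in the camera images.
- key: loose T-handled key, 76 mm tall, 0.12 kg, upright in the holder at the start. Origin: tip of its nose; z up the shank. Shank 11 mm square, tapered over the lowest 10 mm to a 6 mm rounded nose. Handle: black bar with red band, 62 mm long along the key's y, 12 mm thick along x (grip it across x), 18 mm high, its middle 67 mm above the tip. Fits the socket in any of four quarter turns
- holder: fixed aluminium block 66 x 66 mm, 46 mm high, origin under its centre on the worktop; the key stands in a 14 mm square hole at its centre, 37 mm deep, sides along the block's x and y
- stand: feet of the marble stand; origin on the worktop under the slab's middle, x to the stand's back. Slab 180 (x) by 190 mm (y), top 50 mm above the worktop, on two rear feet and the levelling foot at x -62, y 0 mm. On its rear part the scale with a blue cup (rim 113 mm above the worktop); along its right edge, y -71 mm, the spirit level, 70 mm high
- socket_mouth (a point): centre of the mouth of the levelling foot's socket, about 72 mm above the worktop: a steel block 28 mm square in a round dark collar (60 mm across, top 64 mm above the worktop). Square hole 13 mm wide, sides along this point's x and y, z up; a red dot marks its -x side. Turns with the foot. The brass dust plug fills the hole up to 5 mm under the mouth
- foot_turn (a joint): turn of the socket, rad, from -1.4 to 1.4; 0 when the stand is level, more is clockwise seen from above. Clockwise raises the front of the stand, 2 mm for each rad. Stiff: about 0.1 N m, stays where it is left. Starts between -1.1 and -0.5
- bubble (a joint): place of the bubble along the level, m: 0 in the middle, plus toward the back of the stand (front low), minus toward the front. 0.018 less for each rad of clockwise turn. The bubble is 18 mm long, the inner edges of the black lines lie 12 mm from the middle, so it is between them within plus and minus 0.003
- vial_mid (a point): middle of the spirit level between its black lines, at the height of the bubble, 66 mm above the worktop; x along the level to the back of the stand. Yellow-green tube 17 mm across, 76 mm long, in an aluminium mount
- bubble_mid (a point): middle of the pale bubble, 18 mm long, 8 mm wide
- electrode_big: bystander: grey round electrode head, 65 mm across, 46 mm high, origin under its centre
- electrode_black: bystander: black round electrode head, 55 mm across, 46 mm high, origin under its centre
- vial_amber: bystander: amber vial, 18 mm across, 44 mm high, origin under its centre
- vial_blue: bystander: light blue vial, 18 mm across, 44 mm high, origin under its centre
- cup: bystander: blue mixing cup, 69 mm across, 32 mm high, standing on the scale's pan; origin under its centre
- plug_top (a point): middle of the top of the brass dust plug in the socket's hole, 5 mm under the mouth at rest; z up
- plug (a joint): how far the dust plug is pushed down, m: 0 at rest, 0.024 at the stop; spring 4 N at the start plus 0.25 N for each mm. It lifts the key when not held down: the tapered nose spins free with the plug up, the square shank starts to engage at 2 to 3 mm and is fully square in the hole from 5 mm on (about 10 degrees of play)
- key_tip (a point): the tip of the key's nose, same point and axes as the key's origin

How it is judged:
By the outcome, as a careful person would: the job done as asked, in the order asked, and still so for the second after the job is handed in, while the arm keeps its last pose, push and grip.
It also fails if it takes over 38 s, if anything falls off the work surface, if the arm or the gripper's body presses on something with over 40 N, if the wrist force passes 120 N, or if a joint passes its speed limit or range.

## Working session

There is one attempt and no reset: what is moved stays moved. The work goes in short steps, Python scripts to look and compute and a tool call to move; the robot and the scene stay as the last step left them, time stands still between calls to the robot, and variables do not carry over. Pictures are saved under pics/ and viewed, at most 10 in all, crops included, and the job is handed in when it is done.

```bash
ls; mkdir -p pics; python3 - <<'E'
from station import ctrl
import cv2,numpy as np
np.set_printoptions(precision=4,suppress=True)
for n in("scene","top"):
    cv2.imwrite(f"pics/{n}0.png",ctrl.get_image(n)[:,:,::-1])
for n in("scene","top","wrist"): print(n,ctrl.camera_params(n))
print(ctrl.get_obs(),ctrl.tcp_to_grasp)
E
```

```text
pics
station.py
scene {'fx': 472.32492893757694, 'fy': 472.32492893757694, 'cx': 320.7139460959264, 'cy': 246.247342751955, 'T': array([[ 0.5103, -0.6308,  0.5845,  0.0541],
       [-0.8598, -0.3859,  0.3343, -0.1982],
       [ 0.0147, -0.6731, -0.7394,  0.7132],
       [ 0.    ,  0.    ,  0.    ,  1.    ]])}
top {'fx': 607.3535492858555, 'fy': 607.3535492858555, 'cx': 319.04510122995265, 'cy': 227.54209403639305, 'T': array([[-0.0054, -0.9809,  0.1943,  0.3782],
       [-1.    ,  0.006 ,  0.0028,  0.0776],
       [-0.0039, -0.1943, -0.9809,  0.9665],
       [ 0.    ,  0.    ,  0.    ,  1.    ]])}
wrist {'fx': 400.2132440198836, 'fy': 400.2132440198836, 'cx': 323.2304149783071, 'cy': 237.17430769455322, 'tool_from_camera': array([[ 0.0003, -0.9461, -0.324 ,  0.0834],
       [ 1.    ,  0.0005, -0.0006, -0.    ],
       [ 0.0008, -0.324 ,  0.9461, -0.1762],
       [ 0.    ,  0.    ,  0.    ,  1.    ]])}
{'t': 0.1, 'q': array([ 1.101 ,  0.0533,  1.6141,  0.    ,  1.476 , -0.119 ]), 'dq': array([-0.0018, -0.0013, -0.0035, -0.0007, -0.002 ,  0.0002]), 'effort': array([  0.0004, -39.4907, -37.1362,  -0.0001,   0.0039,   0.    ]), 'tool_pos': array([0.2145, 0.5864, 0.1975]), 'tool_rot': array([-0.5481, -3.0928,  0.0028]), 'contact_force': array([-0.0315, -0.3161,  0.3253]), 'wrist_torque': array([-0.0417,  0.0029, -0.0093]), 'grip_force': 0.0, 'opening': 0.08526442277622918} 0.0187
```

View pics/top0.png

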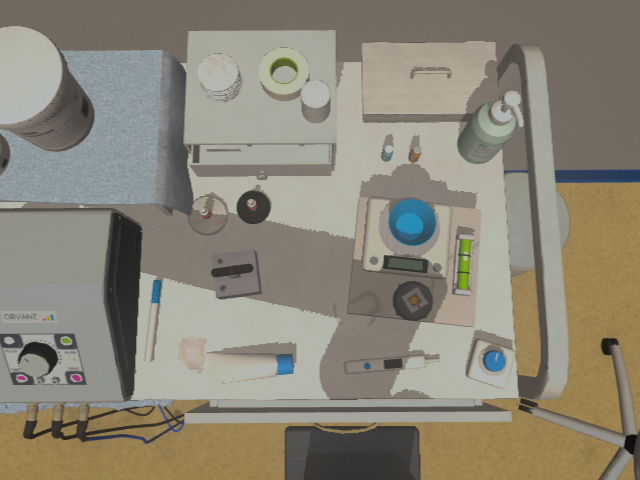

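View pics/scene0.png

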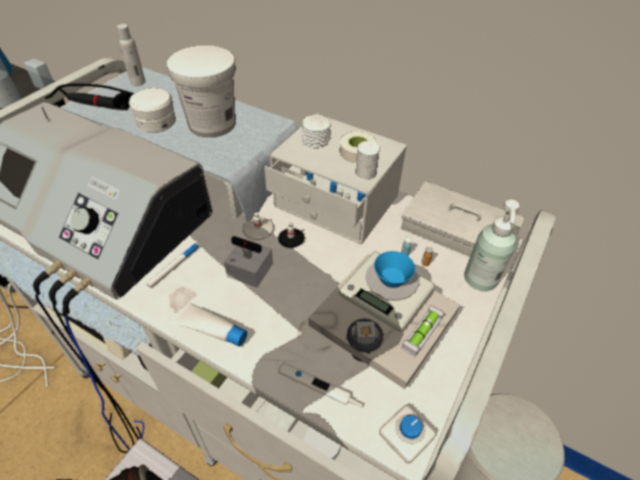

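The top view shows the holder at about (235,272), with the key bar running from (212,272) to (253,267). The socket collar is at (413,300), the level at (464,265), and a tall grey device fills the left side. Next I'll zoom in on these.

```bash
cat > h.py <<'E'
from station import ctrl
import cv2,numpy as np
from scipy.spatial.transform import Rotation as R
np.set_printoptions(precision=4,suppress=True)
def cam(n,obs=None):
    p=ctrl.camera_params(n)
    if n=="wrist":
        obs=obs or ctrl.get_obs(); T=np.eye(4); T[:3,:3]=R.from_rotvec(obs["tool_rot"]).as_matrix(); T[:3,3]=obs["tool_pos"]
        p["T"]=T@p["tool_from_camera"]
    return p
def ray(p,uv):
    d=p["T"][:3,:3]@np.array([(uv[0]-p["cx"])/p["fx"],(uv[1]-p["cy"])/p["fy"],1]); return p["T"][:3,3],d/np.linalg.norm(d)
def plane(p,uv,z):
    o,d=ray(p,uv); return o+d*(z-o[2])/d[2]
def tri(p1,a,p2,b):
    o,d=ray(p1,a);q,e=ray(p2,b)
    s=np.linalg.lstsq(np.c_[d,-e],q-o,rcond=None)[0]; x=o+d*s[0];y=q+e*s[1]
    return (x+y)/2,np.linalg.norm(x-y)
def proj(p,X):
    c=np.linalg.inv(p["T"])@np.r_[X,1]; return np.array([p["fx"]*c[0]/c[2]+p["cx"],p["fy"]*c[1]/c[2]+p["cy"]])
E
python3 - <<'E'
from h import *
t=cam("top");s=cam("scene")
a=cv2.imread("pics/top0.png");
c=np.hstack([cv2.resize(a[235:310,195:275],None,fx=5,fy=5,interpolation=2),cv2.resize(a[240:315,385:465],None,fx=5,fy=5,interpolation=2)])
cv2.imwrite("pics/crop0.png",c)
print("device corners",tri(t,(108,211),s,(128,65)),tri(t,(100,400),s,(103,272)))
print("bar",plane(t,(212,272),.085),plane(t,(253,267),.085), "socket",plane(t,(413,300),.072))
print("drawer top", tri(t,(187,143),s,(272,155)),tri(t,(335,143),s,(362,182)))
E
```

```text
device corners (array([0.476 , 0.3043, 0.4039]), np.float64(0.07881482497430178)) (array([0.3105, 0.391 , 0.0681]), np.float64(0.010008931488959963))
bar [0.4876 0.2367 0.085 ] [0.4946 0.1769 0.085 ] socket [ 0.4463 -0.057   0.072 ]
drawer top (array([0.6656, 0.2673, 0.1418]), np.float64(0.00021788500150947426)) (array([0.651 , 0.0594, 0.1751]), np.float64(0.0049047505215484375))
```

View pics/crop0.png

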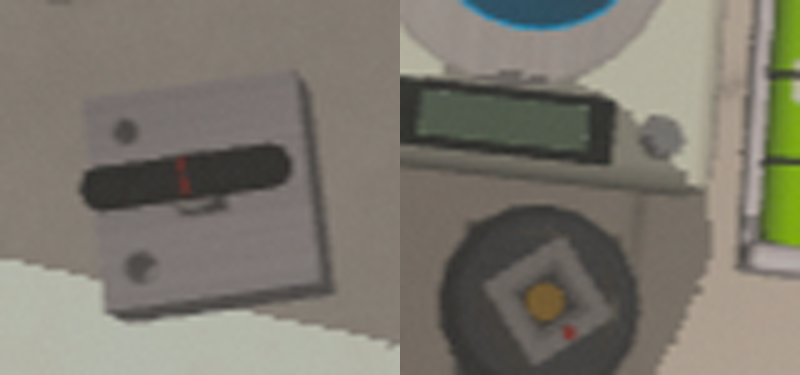

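The crop shows the bar from crop (83,188) to (292,165), which gives a key yaw of about +6.7°. The socket block is centred at (547,301) with its red dot at (568,332), so its yaw is about +34°, and the bar length comes out at 60 mm, as it should. I'll rise first to clear the device and measure the bubble and stand yaw.

The manual's scale: shifts go in units of 100 mm. Converting my numbers, -0.24 m is -2.4, -0.2 m is -2.

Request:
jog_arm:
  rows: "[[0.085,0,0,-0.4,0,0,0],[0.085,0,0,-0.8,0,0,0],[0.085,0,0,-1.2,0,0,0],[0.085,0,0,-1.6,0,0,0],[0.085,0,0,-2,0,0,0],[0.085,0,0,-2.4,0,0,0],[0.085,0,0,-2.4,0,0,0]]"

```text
refused: rows: the value is not of type 'string' (schema: type "string"). Nothing was moved.
```

I used the wrong layout. The manual says rows parted by a bar, with the numbers parted by spaces; once more.

Request:
jog_arm:
  rows: "0.085 0 0 -0.4 0 0 0 | 0.085 0 0 -0.8 0 0 0 | 0.085 0 0 -1.2 0 0 0 | 0.085 0 0 -1.6 0 0 0 | 0.085 0 0 -2 0 0 0 | 0.085 0 0 -2.4 0 0 0 | 0.085 0 0 -2.4 0 0 0"

```text
t: 0.68
tool_pos: [0.2155, 0.5882, 0.4494]
tool_rot: [0.547, 3.089, 0.023]
contact_force: [0.2, 0.1, 2.1]
opening: 0.0845
grip_force: 0.0
```

```bash
python3 - <<'E'
from h import *
o=ctrl.get_obs();M=R.from_rotvec(o["tool_rot"]).as_matrix()
for T in ([.491,.207,.44],[.491,.207,.16]): print(M.T@(np.array(T)-o["tool_pos"]))
print(np.degrees(np.arctan2(M[1,1],M[0,1])))
t=cam("top");a=cv2.imread("pics/top0.png")
h=cv2.cvtColor(a,cv2.COLOR_BGR2HSV);r=np.s_[225:305,445:485]
g=cv2.inRange(h,(30,100,80),(50,255,255));m=np.zeros_like(g);m[r]=g[r]
ys,xs=np.nonzero(m);print("tube",np.c_[[xs.min(),xs.max(),ys.min(),ys.max()]].T)
rect=cv2.minAreaRect(cv2.findContours(m,0,1)[0][0] if 0 else np.c_[xs,ys].astype(np.int32));print(rect)
b=cv2.boxPoints(rect);P=[plane(t,q,.066) for q in b];print(np.array(P))
cv2.imwrite("pics/lvl0.png",cv2.resize(a[225:305,435:490],None,fx=7,fy=7,interpolation=2))
E
```

```text
[-0.3898 -0.2634  0.0062]
[-0.3892 -0.2677  0.2861]
69.89999641506931
tube [[457 470 239 288]]
((463.6076965332031, 263.4384765625), (10.629922866821289, 49.50310516357422), 3.945185899734497)
[[ 0.4644 -0.1231  0.066 ]
 [ 0.5386 -0.1319  0.066 ]
 [ 0.5374 -0.1477  0.066 ]
 [ 0.4632 -0.1387  0.066 ]]
```

View pics/lvl0.png

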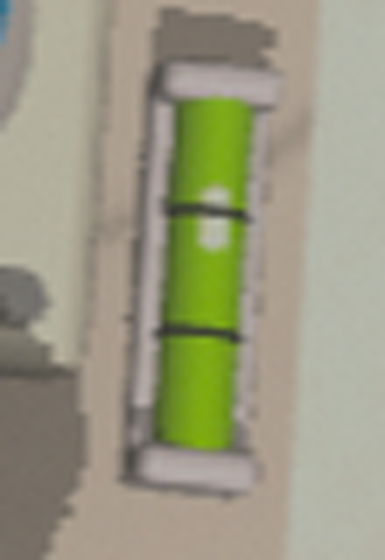

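The bubble sits across the rear line: bubble at crop y≈218, lines at 211 and 333. That puts it at about +11 mm, so foot_turn is about -0.61. Now I'll move over the key.

Request:
jog_arm:
  rows: "0.085 -0.32 -0.22 0 0 0 0.1 | 0.085 -0.65 -0.44 0 0 0 0.22 | 0.085 -0.97 -0.66 0 0 0 0.34 | 0.085 -1.3 -0.88 0 0 0 0.46 | 0.085 -1.62 -1.1 0 0 0 0.58 | 0.085 -1.95 -1.32 0 0 0 0.7 | 0.085 -2.27 -1.54 0 0 0 0.82 | 0.085 -2.6 -1.76 0 0 0 0.94 | 0.085 -2.92 -1.98 0 0 0 1.05 | 0.085 -3.25 -2.2 0 0 0 1.103 | 0.085 -3.57 -2.42 0 0 0 1.103 | 0.085 -3.9 -2.64 0.2 0 0 1.103 | 0.085 -3.9 -2.66 0.6 0 0 1.103 | 0.085 -3.9 -2.66 1 0 0 1.103 | 0.085 -3.9 -2.66 1.4 0 0 1.103 | 0.085 -3.9 -2.66 1.8 0 0 1.103 | 0.085 -3.9 -2.66 2.2 0 0 1.103 | 0.085 -3.9 -2.66 2.5 0 0 1.103 | 0.085 -3.9 -2.66 2.65 0 0 1.103 | 0.085 -3.9 -2.66 2.65 0 0 1.103"

```text
t: 2.35
tool_pos: [0.4859, 0.2021, 0.1672]
tool_rot: [-2.084, -2.343, 0.014]
contact_force: [-0.8, -0.8, -0.3]
opening: 0.0849
grip_force: 0.0
```

```bash
python3 - <<'E'
from h import *
o=ctrl.get_obs();a=ctrl.get_image("wrist")[:,:,::-1];cv2.imwrite("pics/w1.png",a);print(o["tool_pos"],o["tool_rot"])
p=cam("wrist",o)
print("pred bar",proj(p,[.491,.207,.085]))
E
```

```text
[0.4859 0.2021 0.1672] [-2.0839 -2.343   0.0138]
pred bar [332.8354 223.6737]
```

View pics/w1.png

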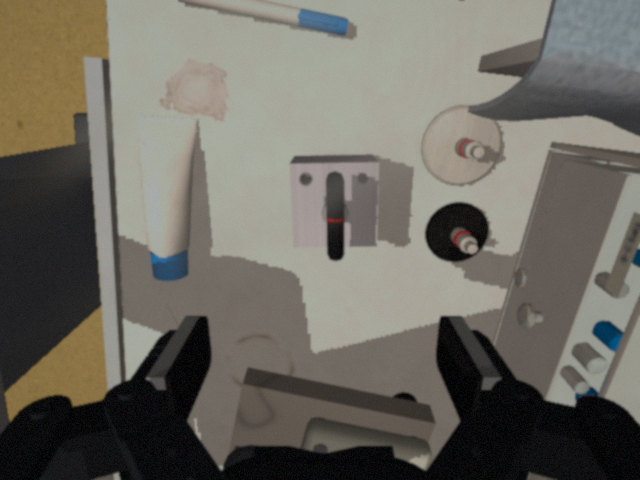

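The wrist view shows the bar from (335,173) to (335,260), with the red band at (335,219). It is nearly vertical in the picture, so the yaw is right. Next step is to measure it precisely.

```bash
python3 - <<'E'
from h import *
o=ctrl.get_obs();p=cam("wrist",o);a=cv2.imread("pics/w1.png")
g=a.max(2)[165:268,315:358];m=(g<60).astype(np.uint8)
red=((a[:,:,2].astype(int)-a[:,:,1])>50)[165:268,315:358];m|=red.astype(np.uint8)
n,l,s,c=cv2.connectedComponentsWithStats(m);k=1+s[1:,4].argmax();ys,xs=np.nonzero(l==k)
rc=cv2.minAreaRect(np.c_[xs+315,ys+165].astype(np.int32));print(rc)
b=cv2.boxPoints(rc);P=np.array([plane(p,q,.085) for q in b]);print(P,"mid",P.mean(0))
d=[P[1]-P[0],P[2]-P[1]];print([np.linalg.norm(x) for x in d],[np.degrees(np.arctan2(x[1],x[0])) for x in d])
yr,xr=np.nonzero(red);print("red",plane(p,(xr.mean()+315,yr.mean()+165),.085))
M=R.from_rotvec(o["tool_rot"]).as_matrix();print("tool y yaw",np.degrees(np.arctan2(M[1,1],M[0,1])),"z",M[:,2])
# socket by top, quad corners
t=cam("top");q=np.array([(558,237),(612,317),(538,365),(484,285)])
px=np.c_[385+(q[:,0]-400)/5,240+q[:,1]/5];S=np.array([plane(t,u,.072) for u in px]);print("sock",S.mean(0),[np.linalg.norm(S[i]-S[i-1]) for i in range(4)],[np.degrees(np.arctan2(*(S[i]-S[i-1])[1::-1])) for i in range(4)])
E
```

```text
((335.4999694824219, 230.5), (14.999998092651367, 56.99999237060547), 0.0)
[[0.4932 0.1804 0.085 ]
 [0.4883 0.2213 0.085 ]
 [0.4983 0.2225 0.085 ]
 [0.5037 0.1816 0.085 ]] mid [0.4959 0.2014 0.085 ]
[np.float64(0.04122582127159201), np.float64(0.010065068816192563)] [np.float64(96.94059460938018), np.float64(6.7950209738307645)]
red [0.4943 0.2093 0.085 ]
tool y yaw 6.700699119118635 z [-0.0055 -0.0014 -1.    ]
sock [ 0.446  -0.0593  0.072 ] [np.float64(0.02623852059131968), np.float64(0.02785881894662187), np.float64(0.026104167936124325), np.float64(0.027777665983687215)] [np.float64(-57.86387278847689), np.float64(-147.55628803894035), np.float64(121.95569868470788), np.float64(32.722009638824645)]
```

In the tool's units: 0.0078 m is 0.078, 0.0055 m is 0.055.

Request:
jog_arm:
  rows: "0.085 0.055 0.078 0.3 0 0 0 | 0.085 0.055 0.078 0.6 0 0 0 | 0.085 0.055 0.078 0.85 0 0 0 | 0.085 0.055 0.078 1 0 0 0 | 0.085 0.055 0.078 1.08 0 0 0 | 0.085 0.055 0.078 1.08 0 0 0 | 0.085 0.055 0.078 1.08 0 0 0"

```text
t: 2.98
tool_pos: [0.498, 0.2098, 0.0674]
tool_rot: [2.087, 2.347, 0.003]
contact_force: [-0.4, -0.1, 0.8]
opening: 0.085
grip_force: 0.0
```

```bash
python3 - <<'E'
from h import *
o=ctrl.get_obs();a=ctrl.get_image("wrist")[:,:,::-1];cv2.imwrite("pics/w2.png",a);print(o["tool_pos"],o["tool_rot"])
p=cam("wrist",o)
red=((a[:,:,2].astype(int)-a[:,:,1])>50);red[:,:290]=0;red[:,370:]=0;red[300:]=0;red[:150]=0
n,l,s,c=cv2.connectedComponentsWithStats(red.astype(np.uint8));k=1+s[1:,4].argmax();print(s[k],c[k],plane(p,c[k],.085),plane(p,c[k],.082))
E
```

```text
[0.498  0.2098 0.0674] [2.0868 2.3466 0.0033]
[298 294  25   6 107] [309.8224 296.972 ] [0.4919 0.2102 0.085 ] [0.492  0.2086 0.082 ]
```

View pics/w2.png

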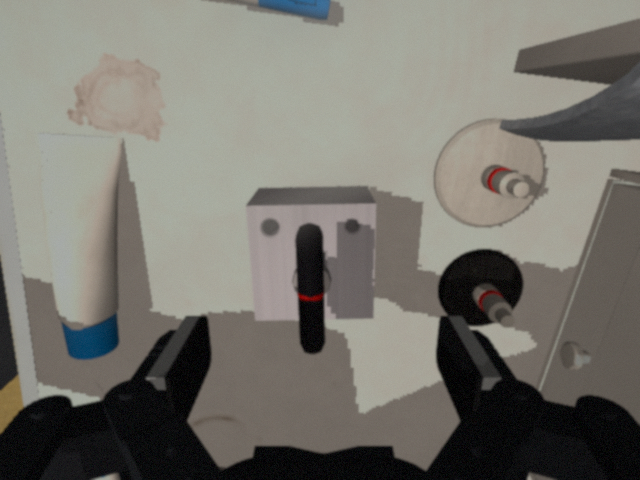

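The bar's red band is at (310,298), slightly left of the midline between the fingers (~323). I'll shift -6 mm in tool y, go down 8 mm and close.

In the tool's units: 0.008 m is 0.08, -0.006 m is -0.06.

Request:
jog_arm:
  rows: "0.085 0 -0.04 0.04 0 0 0 | 0.085 0 -0.06 0.08 0 0 0 | 0.085 0 -0.06 0.08 0 0 0 | 0.085 0 -0.06 0.08 0 0 0"

```text
t: 3.37
tool_pos: [0.4905, 0.2087, 0.0576]
tool_rot: [-2.088, -2.348, 0.0]
contact_force: [0.2, -0.5, 0.2]
opening: 0.0849
grip_force: 0.0
```

Request:
jog_arm:
  rows: "0 0 0 0 0 0 0 | 0 0 0 0 0 0 0 | 0 0 0 0 0 0 0 | 0 0 0 0 0 0 0 | 0 0 0 0 0 0 0 | 0 0 0 0 0 0 0 | 0 0 0 0 0 0 0 | 0 0 0 0 0 0 0"
  force: 60

```text
t: 4.03
tool_pos: [0.4907, 0.2088, 0.0576]
tool_rot: [-2.088, -2.347, 0.0]
contact_force: [0.0, -0.6, 0.1]
opening: 0.0001
grip_force: 0.0
```

```bash
python3 - <<'E'
from h import *
cv2.imwrite("pics/w3.png",ctrl.get_image("wrist")[:,:,::-1]);o=ctrl.get_obs();print(o["opening"],o["grip_force"])
E
```

```text
0.00020373575536575747 0.0
```

View pics/w3.png

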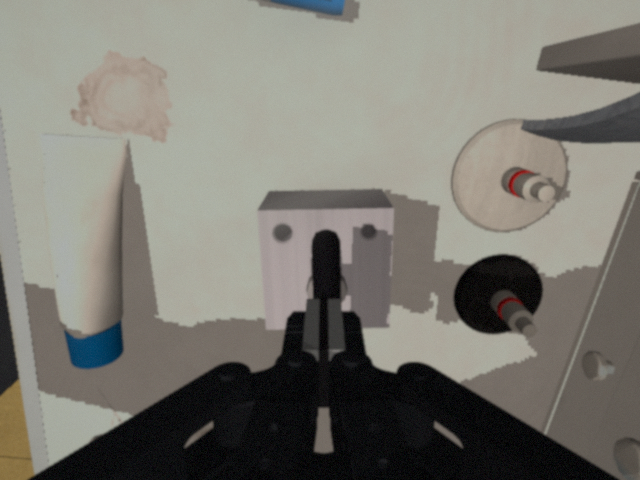

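The fingers shut to 0 without touching anything. The key still stands, with its bar end at (326,232), and the fingertips at row ~298 appear in front of or above the bar. I'll check from the fixed cameras.

```bash
python3 - <<'E'
from h import *
s=ctrl.get_image("scene")[:,:,::-1];t=ctrl.get_image("top")[:,:,::-1]
cv2.imwrite("pics/s4.png",s);cv2.imwrite("pics/t4.png",t)
c=np.hstack([cv2.resize(s[190:290,195:295],(400,400),interpolation=2),cv2.resize(t[215:315,180:280],(400,400),interpolation=2)])
cv2.imwrite("pics/c4.png",c)
o=ctrl.get_obs();print([proj(cam(n),o["tool_pos"]) for n in("scene","top")])
E
```

```text
[array([247.0061, 251.0306]), array([233.8387, 272.0784])]
```

View pics/c4.png

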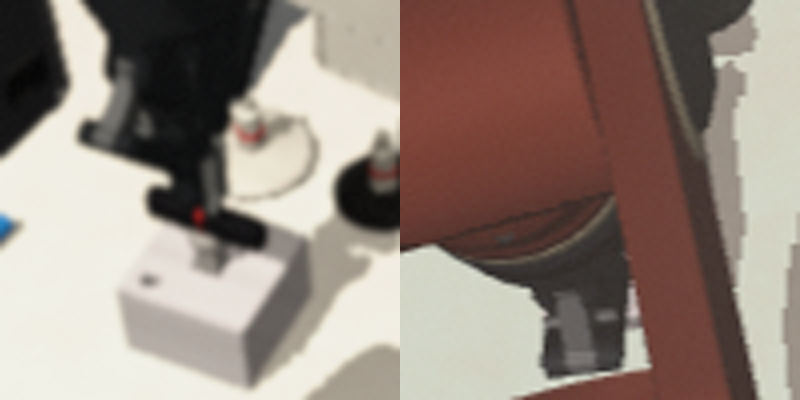

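The near finger does not cover the bar, so the shut fingers ended above it. The real tips are higher than the stated TCP. I'll open, go down 20 mm and close with low force.

In the tool's units: 0.01 m is 0.1, 0.02 m is 0.2.

Request:
jog_arm:
  rows: "0.085 0 0 0 0 0 0 | 0.085 0 0 0 0 0 0 | 0.085 0 0 0 0 0 0 | 0.085 0 0 0 0 0 0 | 0.085 0 0 0 0 0 0 | 0.085 0 0.01 0.1 0 0 0 | 0.085 0 0.01 0.2 0 0 0 | 0.085 0 0.01 0.2 0 0 0"
  force: 20

```text
t: 4.85
tool_pos: [0.4896, 0.2083, 0.0345]
tool_rot: [-2.086, -2.345, 0.007]
contact_force: [-0.3, -1.5, -1.2]
opening: 0.0853
grip_force: 0.0
```

Request:
jog_arm:
  rows: "0 0 0 0 0 0 0 | 0 0 0 0 0 0 0 | 0 0 0 0 0 0 0 | 0 0 0 0 0 0 0 | 0 0 0 0 0 0 0 | 0 0 0 0 0 0 0 | 0 0 0 0 0 0 0 | 0 0 0 0 0 0 0"

```text
t: 5.52
tool_pos: [0.492, 0.209, 0.038]
tool_rot: [2.087, 2.347, 0.001]
contact_force: [-1.5, -0.1, 0.9]
opening: 0.0112
grip_force: 26.2
```

The gripper now holds the bar, but probably only near the top. I'll re-grip 12 mm lower, where the tips stay clear of the block.

Request:
jog_arm:
  rows: "0.085 0 0 0 0 0 0 | 0.085 0 0 0 0 0 0 | 0.085 0 0 0 0 0 0 | 0.085 0 0 0 0 0 0 | 0.085 0 0 0.06 0 0 0 | 0.085 0 0 0.12 0 0 0 | 0.085 0 0 0.12 0 0 0 | 0.085 0 0 0.12 0 0 0"
  force: 20

```text
t: 6.18
tool_pos: [0.4909, 0.2087, 0.0245]
tool_rot: [-2.087, -2.347, 0.003]
contact_force: [0.8, -0.4, 0.1]
opening: 0.085
grip_force: 0.0
```

Request:
jog_arm:
  rows: "0 0 0 0 0 0 0 | 0 0 0 0 0 0 0 | 0 0 0 0 0 0 0 | 0 0 0 0 0 0 0 | 0 0 0 0 0 0 0 | 0 0 0 0 0 0 0 | 0 0 0 0 0 0 0 | 0 0 0 0 0 0 0 | 0 0 0 0 0 0 0 | 0 0 0 0 0 0 0"
  force: 80

```text
t: 7.02
tool_pos: [0.4919, 0.2089, 0.0258]
tool_rot: [2.088, 2.347, 0.0]
contact_force: [-0.2, 0.6, 1.9]
opening: 0.0109
grip_force: 79.3
```

```bash
python3 - <<'E'
from h import *
s=ctrl.get_image("scene")[:,:,::-1];w=ctrl.get_image("wrist")[:,:,::-1]
cv2.imwrite("pics/s5.png",s);cv2.imwrite("pics/w5.png",w)
c=np.hstack([cv2.resize(s[190:290,195:295],(400,400),interpolation=2),cv2.resize(w[180:380,220:420],(400,400),interpolation=2)])
cv2.imwrite("pics/c5.png",c)
E
```

```text
(no output)
```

View pics/c5.png

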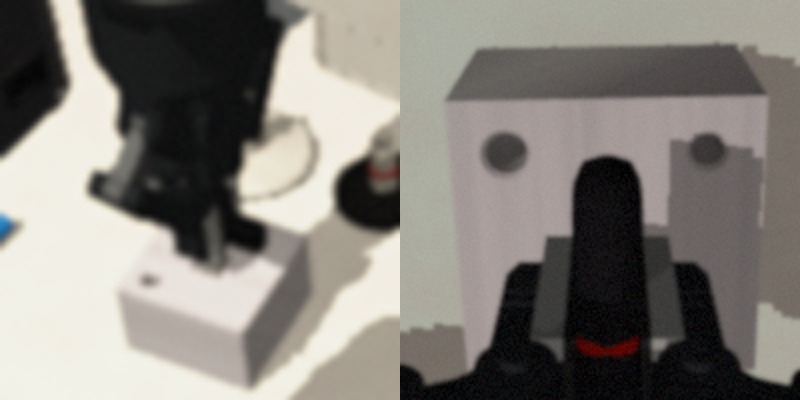

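The grip is good: the bar sits between the pads, with the red band centred at about (323,350). I'll lift and carry it to a viewing waypoint short of the socket.

In the tool's units: -0.12 m is -1.2, -0.0594 m is -0.594.

Request:
jog_arm:
  rows: "0 0 0 -0.15 0 0 0 | 0 0 0 -0.4 0 0 0 | 0 0 0 -0.75 0 0 0 | 0 0 0 -1.1 0 0 0 | 0 -0.2 -0.04 -1.2 0 0 0 | 0 -0.55 -0.11 -1.2 0 0 -0.06 | 0 -0.9 -0.18 -1.2 0 0 -0.14 | 0 -1.25 -0.25 -1.2 0 0 -0.22 | 0 -1.6 -0.32 -1.2 0 0 -0.3 | 0 -1.95 -0.39 -1.2 0 0 -0.38 | 0 -2.3 -0.46 -1.2 0 0 -0.454 | 0 -2.65 -0.53 -1.2 0 0 -0.454 | 0 -2.88 -0.58 -1.2 0 0 -0.454 | 0 -2.97 -0.594 -1.2 0 0 -0.454 | 0 -2.97 -0.594 -1.2 0 0 -0.454 | 0 -2.97 -0.594 -1.2 0 0 -0.454"

```text
t: 8.45
tool_pos: [0.4672, -0.0925, 0.1451]
tool_rot: [-1.506, -2.755, -0.001]
contact_force: [-0.1, -0.6, -1.5]
opening: 0.0104
grip_force: 79.3
```

```bash
python3 - <<'E'
from h import *
o=ctrl.get_obs();w=ctrl.get_image("wrist")[:,:,::-1];print(o["tool_pos"],o["tool_rot"])
M=R.from_rotvec(o["tool_rot"]).as_matrix();print(np.degrees(np.arctan2(M[1,1],M[0,1])),M[:,2])
cv2.imwrite("pics/w6.png",w);p=cam("wrist",o);c=proj(p,[.446,-.0593,.072]);print(c)
np.savez("w6.npz",pos=o["tool_pos"],rot=o["tool_rot"])
x0,y0=max(0,int(c[0])-90),max(0,int(c[1])-60);print(x0,y0)
cv2.imwrite("pics/c6.png",cv2.resize(w[y0:y0+150,x0:x0+180],None,fx=4,fy=4,interpolation=2))
E
```

```text
[ 0.4672 -0.0925  0.1451] [-1.5064 -2.7555 -0.001 ]
32.67122603577618 [-0.0008  0.0012 -1.    ]
[323.5396 174.4995]
233 114
```

View pics/c6.png

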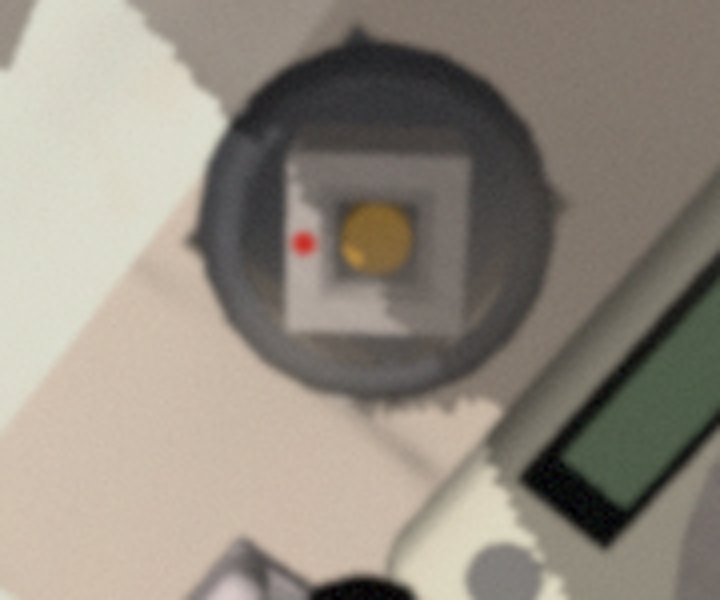

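The socket block is square to the view, with corners at crop (287,155), (470,155), (465,333) and (285,335), so yaw matches. Its centre is at px (327.3,175), and the brass plug is visible in it. I'll compute the remaining shift relative to the key's red band.

```bash
python3 - <<'E'
from h import *
o=ctrl.get_obs();p=ctrl.camera_params("wrist");p["T"]=p["tool_from_camera"]
q=np.array([(287,155),(470,155),(465,333),(285,335)])/4+[233,114]
zt=o["tool_pos"][2]
S=np.array([plane(p,u,zt-.072) for u in q]);print("sock tool",S.mean(0),[np.linalg.norm(S[i]-S[i-1]) for i in range(4)],[np.degrees(np.arctan2(*(S[i]-S[i-1])[1::-1])) for i in range(4)])
a=cv2.imread("pics/w6.png").astype(int);red=((a[:,:,2]-a[:,:,1])>50);red[:260]=0;red[:,:290]=0;red[:,360:]=0
n,l,s,c=cv2.connectedComponentsWithStats(red.astype(np.uint8));print(s[1:],c[1:])
k=1+s[1:,4].argmax();print("key tool (top of bar)",plane(p,c[k],zt-(zt-.0168+.076)))
a=cv2.imread("pics/w5.png").astype(int);red=((a[:,:,2]-a[:,:,1])>50);red[:260]=0;red[:,:290]=0;red[:,360:]=0
n,l,s,c=cv2.connectedComponentsWithStats(red.astype(np.uint8));print(s[1:],c[1:])
k=1+s[1:,4].argmax();print("w5",plane(p,c[k],-.0592))
E
```

```text
sock tool [0.0386 0.0024 0.0731] [np.float64(0.02827506546527873), np.float64(0.028100959914771722), np.float64(0.027939704848202098), np.float64(0.028665987693504855)] [np.float64(1.4851711567412458), np.float64(89.98050908971068), np.float64(-179.65183399427818), np.float64(-90.67146582230627)]
[[308 349  31   9 187]] [[323.262  353.7059]]
key tool (top of bar) [ 0.001  -0.     -0.0592]
[[309 349  30   9 154]] [[323.6818 353.8312]]
w5 [ 0.0009  0.0001 -0.0592]
```

Request:
jog_arm:
  rows: "0 0.15 0.01 0 0 0 0 | 0 0.3 0.02 0 0 0 0 | 0 0.376 0.024 0.1 0 0 0 | 0 0.376 0.024 0.25 0 0 0 | 0 0.376 0.024 0.37 0 0 0 | 0 0.376 0.024 0.42 0 0 0 | 0 0.376 0.024 0.42 0 0 0 | 0 0.376 0.024 0.42 0 0 0 | 0 0.376 0.024 0.42 0 0 0"

```text
t: 9.25
tool_pos: [0.4497, -0.0603, 0.1041]
tool_rot: [1.506, 2.756, 0.0]
contact_force: [0.8, 0.7, -1.7]
opening: 0.0107
grip_force: 79.4
```

```bash
python3 - <<'E'
from h import *
o=ctrl.get_obs();z=np.load("w6.npz");M=R.from_rotvec(z["rot"]).as_matrix()
print("done shift",M.T@(o["tool_pos"]-z["pos"]),"tip z",o["tool_pos"][2]-.0168)
p=ctrl.camera_params("wrist");p["T"]=p["tool_from_camera"]
w=ctrl.get_image("wrist")[:,:,::-1];cv2.imwrite("pics/w7.png",w)
a=w.astype(int)
red=((a[:,:,2]-a[:,:,1])>60)&(a[:,:,2]-a[:,:,0]>60);red[320:]=0;red[:150]=0;red[:,:250]=0;red[:,400:]=0
n,l,s,c=cv2.connectedComponentsWithStats(red.astype(np.uint8));print(s[1:],c[1:])
for u in c[1:]: print("dot tool",plane(p,u,o["tool_pos"][2]-.072))
E
```

```text
done shift [0.0366 0.0027 0.041 ] tip z 0.08734366816544549
[[299 250   7   6  38]] [[302.  252.5]]
dot tool [ 0.0029 -0.0119  0.0321]
```

In the tool's units: 0.014 m is 0.14, 0.0012 m is 0.012.

Request:
jog_arm:
  rows: "0 0.012 -0.004 0.05 0 0 0 | 0 0.012 -0.004 0.1 0 0 0 | 0 0.012 -0.004 0.14 0 0 0 | 0 0.012 -0.004 0.17 0 0 0 | 0 0.012 -0.004 0.19 0 0 0 | 0 0.012 -0.004 0.21 0 0 0 | 0 0.012 -0.004 0.225 0 0 0 | 0 0.012 -0.004 0.24 0 0 0 | 0 0.012 -0.004 0.255 0 0 0 | 0 0.012 -0.004 0.255 0 0 0"

```text
t: 10.13
tool_pos: [0.4482, -0.0593, 0.0783]
tool_rot: [1.506, 2.757, -0.0]
contact_force: [-1.7, 1.1, 3.5]
opening: 0.0109
grip_force: 80.0
```

```bash
python3 -c "
from h import *
o=ctrl.get_obs();print(o['contact_force'],o['wrist_torque'],o['tool_pos'])"
```

```text
[-1.7045  1.1012  3.5119] [ 0.0518  0.4899 -0.0234] [ 0.4482 -0.0593  0.0783]
```

Contact is about 5 N, which matches the plug spring about 4 mm in. I'll keep pushing gently.

In the tool's units: 0.012 m is 0.12, 0.0105 m is 0.105.

Request:
jog_arm:
  rows: "0 0 0 0.015 0 0 0 | 0 0 0 0.03 0 0 0 | 0 0 0 0.045 0 0 0 | 0 0 0 0.06 0 0 0 | 0 0 0 0.075 0 0 0 | 0 0 0 0.09 0 0 0 | 0 0 0 0.105 0 0 0 | 0 0 0 0.12 0 0 0 | 0 0 0 0.12 0 0 0 | 0 0 0 0.12 0 0 0"

```text
t: 10.97
tool_pos: [0.4484, -0.0594, 0.0664]
tool_rot: [1.506, 2.757, 0.0]
contact_force: [-1.6, 0.7, 6.2]
opening: 0.0107
grip_force: 80.5
```

```bash
python3 -c "
from h import *
o=ctrl.get_obs();print(o['contact_force'],o['wrist_torque'],o['tool_pos'])
w=ctrl.get_image('wrist')[:,:,::-1];cv2.imwrite('pics/w8.png',w);a=w.astype(int)
red=((a[:,:,2]-a[:,:,1])>50);red[300:]=0
n,l,s,c=cv2.connectedComponentsWithStats(red.astype(np.uint8));print(s[1:],c[1:])
red=((a[:,:,2]-a[:,:,1])>50);red[:320]=0;red[:,:290]=0;red[:,360:]=0
n,l,s,c=cv2.connectedComponentsWithStats(red.astype(np.uint8));print(s[1:],c[1:])
"
```

```text
[-1.635   0.6796  6.1724] [0.2069 0.5783 0.0245] [ 0.4484 -0.0594  0.0664]
[[295 281   9   8  57]] [[299.1579 284.3684]]
[[308 349  31  10 181]] [[323.105 353.768]]
```

The plug is about 15 mm down (force fits the spring) and the key has not slipped. I'll turn clockwise partway and check which camera sees the level.

Request:
jog_arm:
  rows: "0 0 0 0 0 0 0.08 | 0 0 0 0 0 0 0.16 | 0 0 0 0 0 0 0.24 | 0 0 0 0 0 0 0.32 | 0 0 0 0 0 0 0.4 | 0 0 0 0 0 0 0.48 | 0 0 0 0 0 0 0.54 | 0 0 0 0 0 0 0.54 | 0 0 0 0 0 0 0.54"

```text
t: 11.77
tool_pos: [0.4483, -0.0592, 0.0669]
tool_rot: [-2.186, -2.256, -0.0]
contact_force: [-3.8, 1.3, 9.0]
opening: 0.011
grip_force: 80.8
```

```bash
cat > lvl.py <<'E'
from h import *
import sys
o=ctrl.get_obs();print(o['contact_force'],o['wrist_torque'],o['tool_pos'],o['tool_rot'],o['opening'],o['t'])
M=R.from_rotvec(o["tool_rot"]).as_matrix();print("yaw",np.degrees(np.arctan2(M[1,1],M[0,1])))
axis=np.array([.501-.0,-.1355,.066]);u=np.array([np.cos(np.radians(-6.5)),np.sin(np.radians(-6.5)),0]);v=np.array([-u[1],u[0],0])
for n in("top","scene","wrist"):
    o=ctrl.get_obs();a=ctrl.get_image(n)[:,:,::-1];cv2.imwrite(f"pics/{sys.argv[1]}_{n}.png",a);p=cam(n,o)
    # rectify level plane z=.066: 0.25 mm/px, 90 x 30 mm, columns along +x of stand
    W=np.array([axis+u*i+v*j for i,j in((-.045,.015),(.045,.015),(.045,-.015),(-.045,-.015))])
    H=cv2.getPerspectiveTransform(np.float32([proj(p,x) for x in W]),np.float32([(0,0),(360,0),(360,120),(0,120)]))
    r=cv2.warpPerspective(a,H,(360,120));cv2.imwrite(f"pics/{sys.argv[1]}_{n}_r.png",r)
    hsv=cv2.cvtColor(r,cv2.COLOR_BGR2HSV);g=cv2.inRange(hsv,(28,90,50),(60,255,255))
    if g.sum()/255<1500: print(n,"level hidden",g.sum()/255);continue
    ys,xs=np.nonzero(g);y0=int(np.median(ys));b=r[y0-12:y0+13]
    dark=(b.max(2)<110).mean(0);pale=((b.min(2)>90)).sum(0)
    x0,x1=xs.min(),xs.max();pc=[i for i in range(x0+8,x1-8) if pale[i]>4];dc=[i for i in range(x0+8,x1-8) if dark[i]>.5]
    print(n,"tube",x0,x1,"y",y0,"pale",pc[:1],pc[-1:],len(pc),"dark",dc)
E
python3 lvl.py m1
```

```text
[-3.7703  1.269   8.9707] [0.2958 0.9278 0.0719] [ 0.4483 -0.0592  0.0669] [-2.1863 -2.2557 -0.0002] 0.010982874992764388 11.7667
yaw 1.7905711712949521
top level hidden 0.0
scene tube 34 333 y 70 pale [42] [324] 73 dark []
wrist level hidden 228.0
```

```bash
cat > prof.py <<'E'
from h import *
import sys
p=cam("scene");axis=np.array([.501,-.1355,.066]);u=np.array([np.cos(np.radians(-6.5)),np.sin(np.radians(-6.5)),0]);v=np.array([-u[1],u[0],0])
W=np.array([axis+u*i+v*j for i,j in((-.045,.015),(.045,.015),(.045,-.015),(-.045,-.015))])
H=cv2.getPerspectiveTransform(np.float32([proj(p,x) for x in W]),np.float32([(0,0),(360,0),(360,120),(0,120)]))
for f in sys.argv[1:]:
    r=cv2.warpPerspective(cv2.imread(f),H,(360,120),flags=cv2.INTER_LINEAR)
    g=cv2.inRange(cv2.cvtColor(r,cv2.COLOR_BGR2HSV),(28,90,50),(60,255,255));y=int(np.median(np.nonzero(g)[0]))
    b=r[y-16:y+17].astype(float);B=b[:,:,0];V=b[:,:,1]
    print(f,y);print("x mm  ",(np.arange(6,360,6)/4-45).astype(int))
    print("maxblue",np.array([B[:,i-1:i+2].mean(1).max() for i in range(6,360,6)]).astype(int))
    print("green  ",np.array([np.median(V[:,i-1:i+2]) for i in range(6,360,6)]).astype(int))
E
python3 prof.py pics/scene0.png pics/m1_scene.png
```

```text
pics/scene0.png 70
x mm   [-43 -42 -40 -39 -37 -36 -34 -33 -31 -30 -28 -27 -25 -24 -22 -21 -19 -18
 -16 -15 -13 -12 -10  -9  -7  -6  -4  -3  -1   0   1   3   4   6   7   9
  10  12  13  15  16  18  19  21  22  24  25  27  28  30  31  33  34  36
  37  39  40  42  43]
maxblue [193 194 184 161 126  92  71  65  64  65  66  64  64  65  65  65  65  65
  62  55  45  42  50  58  63  64  65  65  65  65  66  76 105 139 173 186
 184 170 149 144 153 153 134 101  77  66  65  64  64  64  65  64  76 102
 140 174 190 191 184]
green   [200 200 192 182 180 184 191 193 194 194 194 194 194 195 195 195 194 194
 188 168 142 136 154 177 190 193 194 194 194 194 194 196 200 206 211 213
 206 184 160 164 183 197 199 198 195 195 195 194 194 194 194 194 193 194
 198 201 203 200 191]
pics/m1_scene.png 70
x mm   [-43 -42 -40 -39 -37 -36 -34 -33 -31 -30 -28 -27 -25 -24 -22 -21 -19 -18
 -16 -15 -13 -12 -10  -9  -7  -6  -4  -3  -1   0   1   3   4   6   7   9
  10  12  13  15  16  18  19  21  22  24  25  27  28  30  31  33  34  36
  37  39  40  42  43]
maxblue [227 229 223 203 167 125  96  83  81  81  81  82  82  82  82  82  82  81
  79  73  62  53  57  69  78  80  81  82  86 106 144 185 213 222 228 228
 223 205 162 119  87  78  79  81  82  82  82  81  82  81  81  81  89 117
 162 203 223 227 220]
green   [231 233 229 220 214 216 224 227 228 228 228 228 228 228 228 228 228 228
 225 210 180 162 176 204 222 227 229 228 228 229 232 235 238 240 241 241
 238 218 190 176 192 214 225 228 229 229 228 228 228 228 228 228 228 228
 230 233 234 232 226]
```

The scene camera sees the level: lines at -12.2 and +14 mm (rectified). The bubble was at about +11 relative to their midpoint and is now at about +7, since play used up part of the turn. Turning on.

Request:
jog_arm:
  rows: "0 0 0 0 0 0 0.08 | 0 0 0 0 0 0 0.16 | 0 0 0 0 0 0 0.24 | 0 0 0 0 0 0 0.3 | 0 0 0 0 0 0 0.3 | 0 0 0 0 0 0 0.3"

```text
t: 12.42
tool_pos: [0.4484, -0.0592, 0.0674]
tool_rot: [-2.499, -1.904, -0.0]
contact_force: [-4.3, 1.3, 11.3]
opening: 0.0105
grip_force: 81.2
```

```bash
python3 lvl.py m2 | head -3; python3 prof.py pics/m2_scene.png; python3 - <<'E'
from h import *
a=cv2.imread("pics/m2_wrist.png").astype(int);red=((a[:,:,2]-a[:,:,1])>50);red[:,:200]=0;red[:,420:]=0
n,l,s,c=cv2.connectedComponentsWithStats(red.astype(np.uint8));print(s[1:],c[1:])
E
```

```text
[-4.3493  1.3247 11.2671] [0.4613 1.1294 0.1196] [ 0.4484 -0.0592  0.0674] [-2.4988 -1.9038 -0.0002] 0.010479354007405415 12.4167
yaw -15.39429797721492
top level hidden 0.0
pics/m2_scene.png 70
x mm   [-43 -42 -40 -39 -37 -36 -34 -33 -31 -30 -28 -27 -25 -24 -22 -21 -19 -18
 -16 -15 -13 -12 -10  -9  -7  -6  -4  -3  -1   0   1   3   4   6   7   9
  10  12  13  15  16  18  19  21  22  24  25  27  28  30  31  33  34  36
  37  39  40  42  43]
maxblue [222 229 226 212 183 140 104  86  81  81  81  82  82  82  82  82  82  81
  80  76  65  53  55  67  77  89 115 160 199 220 227 227 227 225 224 211
 180 133  83  55  60  71  78  81  81  81  82  81  82  82  81  81  87 112
 157 199 223 228 224]
green   [227 232 231 223 215 214 222 226 228 228 228 228 228 228 228 228 228 228
 225 215 186 159 169 198 219 227 229 233 236 239 241 241 241 241 240 238
 231 204 168 154 178 207 222 227 228 228 228 228 228 228 228 228 228 228
 229 231 234 233 228]
[[296 289   8   7  42]
 [308 349  32   9 185]] [[299.381  292.0952]
 [323.5459 353.7027]]
```

The bubble now spans -3.2 to 11.3 with the lines at -11.8 and 14.7, so it is about +2.6 mm off centre. Another 0.145 rad should centre it.

Request:
jog_arm:
  rows: "0 0 0 0 0 0 0.06 | 0 0 0 0 0 0 0.11 | 0 0 0 0 0 0 0.145 | 0 0 0 0 0 0 0.145 | 0 0 0 0 0 0 0.145 | 0 0 0 0 0 0 0.145 | 0 0 0 0 0 0 0.145 | 0 0 0 0 0 0 0.145"

```text
t: 13.23
tool_pos: [0.4485, -0.0592, 0.0676]
tool_rot: [-2.63, -1.718, -0.0]
contact_force: [-5.0, 2.4, 12.4]
opening: 0.011
grip_force: 81.4
```

```bash
python3 lvl.py m3 | head -2; python3 prof.py pics/m3_scene.png
```

```text
[-4.9567  2.3844 12.4028] [0.5022 1.1498 0.1892] [ 0.4485 -0.0592  0.0676] [-2.6301 -1.7179 -0.0004] 0.010978814956466477 13.2333
yaw -23.696349576430162
pics/m3_scene.png 70
x mm   [-43 -42 -40 -39 -37 -36 -34 -33 -31 -30 -28 -27 -25 -24 -22 -21 -19 -18
 -16 -15 -13 -12 -10  -9  -7  -6  -4  -3  -1   0   1   3   4   6   7   9
  10  12  13  15  16  18  19  21  22  24  25  27  28  30  31  33  34  36
  37  39  40  42  43]
maxblue [220 229 228 216 188 145 107  86  82  81  81  81  81  82  81  81  82  82
  80  77  66  55  55  67  92 132 179 207 223 226 228 226 227 218 201 162
 118  82  60  52  60  71  78  81  82  81  81  81  81  81  81  81  86 111
 156 198 221 228 226]
green   [225 232 231 225 216 214 220 225 227 228 228 228 228 228 228 228 228 228
 227 219 194 168 169 196 219 231 236 239 241 241 241 241 241 239 235 231
 221 200 170 159 180 207 222 227 228 228 228 228 228 227 228 228 227 228
 229 232 234 233 229]
```

The bubble now spans -5.3 to 9.2 between lines at -11.3 and 14.8, so it is centred to about 0.3 mm. The key is upright and gripped, and the plug is about 16 mm down. Handing in.

```bash
python3 -c "
from station import ctrl
print(ctrl.finish_job())"
```

```text
the job is handed in; nothing more can be done
None
```

I handed the job in at about 13 s of the 38 s, and no verdict came back: the key is in the socket, still gripped upright and holding the plug about 16 mm down, with the bubble between the lines, about 0.3 mm off centre by the scene camera.

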